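# Clear the packing stand and pile the pastry boxes

### The arm

A 6-joint arm with a two-finger parallel gripper is mounted at the origin on the work surface. World frame = base frame: x ahead of the robot, y to its left, z up, the work surface at z = 0. Lengths are in m, angles in degrees, forces in N, time in s.
With the tool pointing down it reaches from about 0.4 to 0.825 m from the base axis. Payload 7 kg.
Tool frame: the origin (TCP) lies midway between the tips of the shut fingers; the grasp point (between the pads) lies 19 mm behind it; z points along the fingers, x is the direction in which the jaws open and shut, and the axes are right-handed (so a half turn about z gives the same grasp; the last joint's range is limited). The gripper opens to 88 mm and grips with 3 to 60 N. Pads are 19 mm wide; open, the fingers measure 130 mm over their backs; the gripper's body (78 mm by 193 mm) begins 47 mm behind the grasp point.
Start: joints at [-53.107, 20.546, 0.682, 0, -70.136, -16.507], TCP at [0.235, -0.633, 0.227] pointing down, gripper open.
Joint ranges: [-176.03, 176.03], [-82.01, 121.73], [-58.28, 71.71], [-173.87, 95.51], [-174.79, -0.11], [-173.66, 173.66]. Speed limits (degrees/s): [136.94, 136.94, 172.46, 180, 180, 180].

### API

Orientations are given as [roll, pitch, yaw] about the fixed x, y, z axes, in that order (R = Rz(yaw) Ry(pitch) Rx(roll)).
In Python, from plant import * gives the robot as it stands. The module is installed in compiled form; this text tells all that it offers.
- The arm moves only by the shell command python3 -m pendant 'ROWS' [OPENING]. ROWS is JSON, a list that holds one entry, the list of rows, each a list of 6 numbers: the shift along the world's x, y, z in mm, then the turn, a rotation vector about the world's x, y, z in degrees. A call has 1 to 10 rows; each row is the pose to reach, as a shift and turn from the pose commanded when the call began; what a row does not reach only later rows make up. A row lasts 1/8 s, in which the tool goes at most 62.5 mm and 10.7 degrees, less where a joint would pass 70% of its speed; a pose out of reach is approached as far as the arm can. A call with a gripper value outside its range is refused whole. OPENING is the closure, from -1 (fully open) to 1 (shut), set as the call begins (- or left out, the last holds). The fingers move at their own pace and stop on an object; the grip force is fixed at half the most. Time passes only in rows, so rows that repeat a pose let the fingers close. It gives the time, the measured TCP pose, the force and the opening at its end, in the units of the state.
- get_obs(): the state, without advancing time (a new reading comes with each control period).
- snapshot(name): name is "scene" or "top" or "wrist"; returns a dict with "pixels" (480x640x3 uint8, red, green, blue), "depth" (480x640 float32, m along the optical axis (not along the pixel's ray), 0 where there is no reading), "fx", "fy", "cx", "cy" (pixels), "dist" ([k1, k2, p1, p2, k3] as OpenCV has them; the pictures are not rectified), "pose" (4x4, takes a point from camera to world coordinates); the wrist camera has in their place "tool_from_camera" (4x4, takes a point from camera to tool coordinates, whose origin is the TCP and whose axes are the tool frame's). Camera axes: x right, y down, z forward; pixel columns grow to the right and rows downward; lengths in m; the calibration is good to about 2 mm. A picture is of the moment at which its call begins: read the wrist's pose just before it.
- close_job(): hands the job in, once; it reports no verdict.
The state is a dict: "clock": time; "joint_pos": joint angles; "qvel": joint speeds; "tau": joint torques, N m; "tool_pos": TCP position; "orientation": TCP orientation; "force": force on the tool from outside, world axes, zero at the start; "moment": the same for the moment, N m; "opening": finger opening in m.
Only numpy, scipy, OpenCV 4.12 (cv2) and the standard library are available. Lean on these libraries where they do the work, as an engineer would, in place of code of your own. Each camera call takes 0.05 s, during which the arm holds its last target. There are 200 camera calls.

### The job

Using the scraper, sweep all three brittle chips off the white packing stand into its crumb trough (do not touch them with the gripper or the boxes), then stand the scraper back upright in the middle of its red mat. After that stack the three flat boxes squarely on the grey outline of the stand, black at the bottom, then green, then white on top, edges flush with each other and parallel to the outline; set each box down without dropping it, let go, and leave the jar and the mug where they are.

Things in the scene. Friction and masses are not known exactly. Their poses are not given: they have to be found in the camera images.
- stand: fixed packing stand: solid white slab 180 (x) x 170 (y) mm, top 36 mm above the table, origin under the slab's centre at table height. Along its +y edge (y from 85 to 155 mm) runs a crumb trough, open on top, 176 x 70 mm inside, floor 4 mm and thin walls up to 28 mm above the table, so lower than the slab: what is pushed over the slab's +y edge falls in
- mark (a point): centre of the grey rectangular outline (100 x 66 mm, long side along x) on the slab's top, the place for the pile; same axes as the stand, at the slab's top surface
- trough (a point): centre of the crumb trough's floor, same axes as the stand
- mat: fixed flat red mat, 170 (x) x 85 (y) x 4 mm thick, home of the scraper; origin: centre of its underside
- scraper: scraper block standing upright: steel blade block 130 (x) x 30 (y) x 22 mm high below, dark wooden handle 80 (x) x 22 (y) mm on top of it from 22 to 62 mm height; 220 g; origin: centre of the underside. Grip the handle across its y
- chip1: loose amber brittle chip with green specks, 21 x 17 x 10 mm high, 12 g, starts on the slab; origin: centre of its underside
- chip2: loose amber brittle chip with green specks, 21 x 17 x 10 mm high, 12 g, starts on the slab; origin: centre of its underside
- chip3: loose amber brittle chip with green specks, 21 x 17 x 10 mm high, 12 g, starts on the slab; origin: centre of its underside
- box_black: flat rigid pastry gift box, black lid with a brass seal; 90 (its x) x 56 (its y) x 22 mm high, about 160 g; origin: centre of its underside, z up
- box_green: flat rigid pastry gift box, green lid with a white seal; 90 (its x) x 56 (its y) x 22 mm high, about 160 g; origin: centre of its underside, z up
- box_white: flat rigid pastry gift box, white lid with a red seal; 90 (its x) x 56 (its y) x 22 mm high, about 160 g; origin: centre of its underside, z up
- jar: bystander: round green glass jar with a brass cap, 60 mm across, 90 mm high; origin: centre of its underside
- mug: bystander: white mug, 72 mm across, 80 mm high, handle at its +y; origin: centre of its underside
Mind the look-alikes: they are no part of the job. Of the things shaped like the box_white, the white one is meant.

How it is judged (in metres and radians):
On the way, in this order (a step that is already met when the one before it is completed fails the run):
1. the scraper is held in the gripper over the stand (horizontal distance between scraper and stand below 0.13 m and contact force between the fingers and scraper above 1 N), for 0.1 s.
2. all three chips lie in the crumb trough (y of chip1 in the frame of stand between 0.083 and 0.157 m and x of chip1 in the frame of stand between -0.09 and 0.09 m and z of each of chip1, chip2, chip3 in the frame of stand below 0.032 m and y of chip2 in the frame of stand between 0.083 and 0.157 m and x of chip2 in the frame of stand between -0.09 and 0.09 m and y of chip3 in the frame of stand between 0.083 and 0.157 m and x of chip3 in the frame of stand between -0.09 and 0.09 m), for 0.2 s.
3. the scraper stands upright on its red mat, released (all of step 2 and horizontal distance between scraper and mat below 0.03 m and z of scraper in the frame of mat between 0.001 and 0.008 m and angle between scraper's own z axis and vertical below 0.1 rad and contact force between the fingers and scraper below 0.1 N and linear speed of scraper below 0.02 m/s), for 0.2 s.
4. the black box lies on the grey outline, released (all of step 2 and horizontal distance between box_black and mark below 0.012 m and angle between the x axis of box_black and the x axis of stand, either way round below 0.12 rad and z of box_black in the frame of mark between -0.003 and 0.004 m and angle between box_black's own z axis and vertical below 0.08 rad and contact force between the fingers and box_black below 0.1 N and linear speed of box_black below 0.02 m/s), for 0.2 s.
5. the green box lies squarely on the black one, released (all of step 4 and horizontal distance between box_green and box_black below 0.008 m and angle between the x axis of box_green and the x axis of box_black, either way round below 0.1 rad and z of box_green in the frame of box_black between 0.018 and 0.026 m and angle between box_green's own z axis and vertical below 0.08 rad and contact force between the fingers and box_green below 0.1 N and linear speed of box_green below 0.02 m/s), for 0.2 s.
6. the white box lies squarely on the green one, released (all of step 5 and horizontal distance between box_white and box_green below 0.008 m and angle between the x axis of box_white and the x axis of box_green, either way round below 0.1 rad and z of box_white in the frame of box_green between 0.018 and 0.026 m and angle between box_white's own z axis and vertical below 0.08 rad and contact force between the fingers and box_white below 0.1 N and linear speed of box_white below 0.02 m/s), for 0.2 s.
At the end, for the whole second after the job is handed in: Chips in the trough; scraper upright on its mat, within 30 mm of its centre; black box flat within 12 mm and 0.12 rad of the outline; green on black, white on green, each within 8 mm and 0.1 rad of the box below (either way round), white within 11 mm of black; all released, at rest (all of step 6 and horizontal distance between scraper and mat below 0.03 m and z of scraper in the frame of mat between 0.001 and 0.008 m and angle between scraper's own z axis and vertical below 0.1 rad and contact force between the fingers and scraper below 0.1 N and linear speed of scraper below 0.02 m/s and horizontal distance between box_white and box_black below 0.011 m); the robot touches nothing.
It fails at once if a chip is touched by the gripper or arm, or by a box (contact force between any of the arm, the fingers, box_black, box_green, box_white and chip1 above 0.3 N or contact force between any of the arm, the fingers, box_black, box_green, box_white and chip2 above 0.3 N or contact force between any of the arm, the fingers, box_black, box_green, box_white and chip3 above 0.3 N).
It fails at once if a box is dropped (moves faster than 0.6 m/s while not held) ((linear speed of box_black above 0.6 m/s and contact force between the fingers and box_black below 0.05 N) or (linear speed of box_green above 0.6 m/s and contact force between the fingers and box_green below 0.05 N) or (linear speed of box_white above 0.6 m/s and contact force between the fingers and box_white below 0.05 N)).
It fails at once if the jar or mug is moved by more than 25 mm or tipped (distance of any of jar, mug from where it was at the start of the episode above 0.025 m or angle between any of jar, mug's own z axis and vertical above 0.3 rad).
It also fails if it takes over 72 s, if anything falls off the work surface, if the arm or the gripper's body presses on something with over 40 N, if the wrist force passes 120 N, or if a joint passes its speed limit or range.

## Working session

There is one attempt and no reset: what is moved stays moved. The work goes in short steps, Python scripts to look and compute and a shell command to move; the robot and the scene stay as the last step left them, time stands still between calls to the robot, and variables do not carry over. Pictures are saved under pics/ and viewed, about 8 in all and at most 12, crops included, and the job is handed in when it is done.

```bash
mkdir -p pics
cat > h.py <<'E'
import numpy as np, cv2
from plant import *
from scipy.spatial.transform import Rotation as R
def snap(n, save=None):
    o=get_obs(); s=snapshot(n)
    if n=='wrist':
        T=np.eye(4); T[:3,:3]=R.from_euler('xyz',o['orientation'],degrees=True).as_matrix(); T[:3,3]=o['tool_pos']
        s['pose']=T@s['tool_from_camera']
    s['K']=np.array([[s['fx'],0,s['cx']],[0,s['fy'],s['cy']],[0,0,1.]])
    if save: cv2.imwrite(f'pics/{save}.png',s['pixels'][:,:,::-1])
    return s
def onplane(s,uv,z):
    uv=np.asarray(uv,float).reshape(-1,1,2)
    p=cv2.undistortPoints(uv,s['K'],np.array(s['dist'],float)).reshape(-1,2)
    d=np.c_[p,np.ones(len(p))]@s['pose'][:3,:3].T; c=s['pose'][:3,3]
    return (c+d*((z-c[2])/d[:,2])[:,None])[:,:2]
def project(s,X):
    Ti=np.linalg.inv(s['pose']); return cv2.projectPoints(np.asarray(X,float).reshape(-1,3),cv2.Rodrigues(Ti[:3,:3])[0],Ti[:3,3],s['K'],np.array(s['dist'],float))[0].reshape(-1,2)
def cloud(s):
    h,w=s['depth'].shape; g=np.stack(np.meshgrid(np.arange(w),np.arange(h)),-1).reshape(-1,1,2).astype(float)
    p=cv2.undistortPoints(g,s['K'],np.array(s['dist'],float)).reshape(-1,2); d=s['depth'].reshape(-1,1)
    P=(np.c_[p,np.ones(len(p))]*d)@s['pose'][:3,:3].T+s['pose'][:3,3]; P[d[:,0]==0]=np.nan
    return P.reshape(h,w,3)
E
python3 - <<'E'
from h import *
print(get_obs())
for n in ['scene','top']:
    s=snap(n,n+'0'); print(n,s['pose'].round(3).tolist(),s['fx'])
E
```

```text
{'clock': 0.0, 'joint_pos': array([-5.31075087e+01,  2.05891424e+01,  6.33777010e-01, -1.92278075e-02,
       -7.01382476e+01, -1.65067862e+01]), 'qvel': array([ 0.00503141,  0.02230853, -0.05896274,  0.03785865, -0.00483908,
        0.02657797]), 'tau': array([ 1.15142561e-04, -5.82725573e+01,  2.93065470e+01,  6.99709922e+00,
        7.22651108e-03, -1.63213567e-04]), 'tool_pos': array([ 0.23491669, -0.632265  ,  0.22565142]), 'orientation': array([-1.79990730e+02, -9.48909264e-02,  1.10379150e+02]), 'force': array([ 0.62655449, -0.16118087, -0.38072671]), 'moment': array([-0.05455191,  0.03525103, -0.01775033]), 'opening': 0.08773281650829362}
scene [[-0.46, 0.729, -0.507, 1.026], [0.888, 0.38, -0.259, 0.233], [0.004, -0.57, -0.822, 0.899], [0.0, 0.0, 0.0, 1.0]] 433.9698616373157
top [[0.007, -0.994, 0.106, 0.405], [-1.0, -0.007, -0.002, -0.049], [0.003, -0.106, -0.994, 1.06], [0.0, 0.0, 0.0, 1.0]] 457.6859443684587
```

View pics/top0.png

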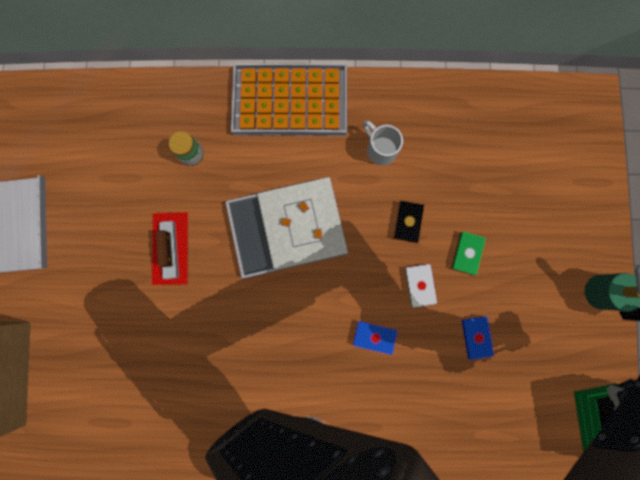

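View pics/scene0.png

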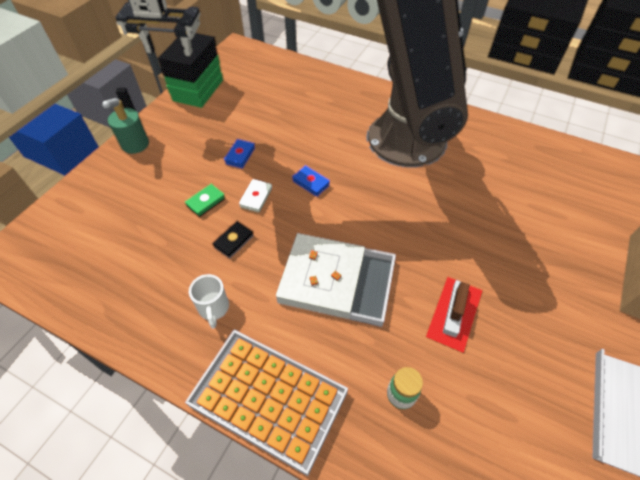

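```bash
cat > m.py <<'E'
from h import *
s=snap('top'); im=s['pixels']; P=cloud(s); hsv=cv2.cvtColor(im,cv2.COLOR_RGB2HSV)
H,S,V=[hsv[...,i].astype(int) for i in range(3)]
def rect(mask,z,name,win):
    m=np.zeros(mask.shape,np.uint8); u0,v0,u1,v1=win; m[v0:v1,u0:u1]=mask[v0:v1,u0:u1]*255
    cs=cv2.findContours(m,cv2.RETR_EXTERNAL,cv2.CHAIN_APPROX_NONE)[0]
    cs=[c for c in cs if cv2.contourArea(c)>20]
    for c in sorted(cs,key=cv2.contourArea)[::-1][:3]:
        xy=onplane(s,c.reshape(-1,2),z)*1000
        (cx,cy),(w,h),a=cv2.minAreaRect(xy.astype(np.float32))
        if w<h: w,h,a=h,w,a+90
        print(name,'c',round(cx,1),round(cy,1),'size',round(w,1),round(h,1),'long axis deg',round((a+90)%180-90,1), 'z',np.nanmedian(P[m>0][:,2]).round(4))
rect((S<70)&(P[...,2]>.026)&(P[...,2]<.06)|((P[...,2]>.03)&(P[...,2]<.05)),.036,'slab',(200,160,370,290))
rect((H>100)&(V<60)|(V<45),.022,'black',(385,190,435,250))
rect((H>40)&(H<80)&(S>150),.022,'green',(445,225,495,285))
rect((S<60)&(V>150),.022,'white',(398,255,445,315))
rect((S>100)&(H>5)&(H<25),.046,'chip',(262,190,335,250))
rect((S>170)&((H<5)|(H>175)),.004,'mat',(140,200,200,295))
rect(P[...,2]>.04,.066,'handle',(140,200,200,295))
rect((P[...,2]>.015)&(P[...,2]<.04),.026,'blade',(140,200,200,295))
for n,w,z in (('jar',(160,120,210,170),.09),('mug',(360,115,410,170),.08)):
    rect(P[...,2]>.05,z,n,w)
E
python3 m.py
```

```text
slab c 548.2 17.4 size 210.9 180.3 long axis deg -76.3 z 0.036
slab c 517.4 136.0 size 183.4 46.4 long axis deg 20.6 z 0.036
black c 561.1 -247.8 size 86.3 54.7 long axis deg -10.0 z 0.022
green c 489.3 -384.2 size 86.4 56.2 long axis deg -15.8 z 0.0218
white c 414.7 -275.3 size 90.9 55.9 long axis deg 9.2 z 0.0219
chip c 554.8 32.8 size 20.2 15.8 long axis deg -89.6 z 0.0461
chip c 590.2 -6.1 size 19.4 16.0 long axis deg 45.2 z 0.0461
chip c 529.3 -39.1 size 18.0 15.6 long axis deg 0.4 z 0.0461
mat c 496.6 306.4 size 166.7 83.6 long axis deg 0.8 z 0.0042
handle c 491.0 299.3 size 81.1 30.1 long axis deg 6.5 z 0.0651
blade c 492.1 301.5 size 129.4 34.3 long axis deg 6.8 z 0.0259
jar c 716.0 258.1 size 70.3 57.6 long axis deg 46.9 z 0.0891
mug c 738.9 -186.7 size 96.6 76.8 long axis deg 11.0 z 0.0708
```

```bash
python3 -m pendant '[[[285,613,105,0,0,-14],[285,613,105,0,0,-14],[285,613,105,0,0,-14],[285,613,105,0,0,-14],[285,613,105,0,0,-14],[285,613,105,0,0,-14],[285,613,105,0,0,-14],[285,613,105,0,0,-14],[285,613,105,0,0,-14],[285,613,105,0,0,-14]]]'; python3 -m pendant '[[[0,0,0,0,0,0],[0,0,0,0,0,0]]]'
python3 - <<'E'
from h import *
s=snap('wrist','w1'); print(s['tool_from_camera'].round(3).tolist(),s['fx'])
E
```

```text
clock: 1.4
tool_pos: [0.4956, -0.071, 0.323]
orientation: [180.0, -0.0, 96.4]
force: [0.5, -0.7, 0.2]
opening: 0.0876
clock: 1.65
tool_pos: [0.495, -0.0728, 0.322]
orientation: [-180.0, -0.0, 96.5]
force: [-0.1, -0.3, 0.4]
opening: 0.0876
[[1.0, 0.001, 0.001, -0.001], [-0.002, 0.965, 0.264, -0.072], [-0.001, -0.264, 0.965, -0.158], [0.0, 0.0, 0.0, 1.0]] 365.718116871734
```

View pics/w1.png

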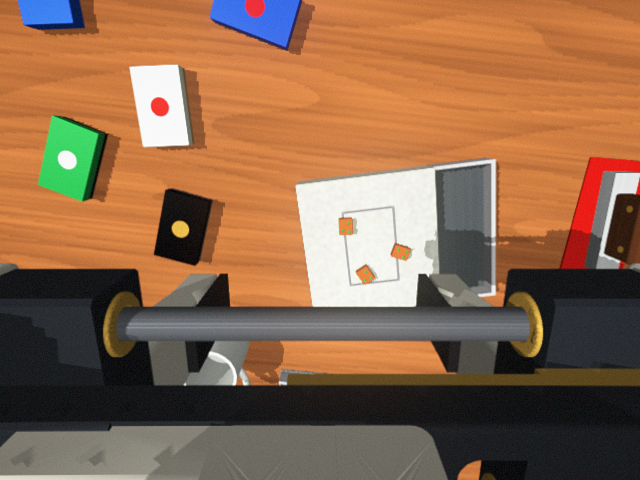

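```bash
cat > m2.py <<'E'
from h import *
s=snap('wrist'); im=s['pixels']; hsv=cv2.cvtColor(im,cv2.COLOR_RGB2HSV)
H,S,V=[hsv[...,i].astype(int) for i in range(3)]
def rect(mask,z,name,win,amin=100,n=1,hole=False):
    m=np.zeros(mask.shape,np.uint8); u0,v0,u1,v1=win; m[v0:v1,u0:u1]=mask[v0:v1,u0:u1]*255
    cs=cv2.findContours(m,cv2.RETR_EXTERNAL,cv2.CHAIN_APPROX_NONE)[0]
    out=[]
    for c in sorted(cs,key=cv2.contourArea)[::-1][:n]:
        if cv2.contourArea(c)<amin: continue
        xy=onplane(s,c.reshape(-1,2),z)*1000
        (cx,cy),(w,h),a=cv2.minAreaRect(xy.astype(np.float32))
        if w<h: w,h,a=h,w,a+90
        print(name,'c',round(cx,1),round(cy,1),'size',round(w,1),round(h,1),'long deg',round((a+90)%180-90,1)); out.append(((cx,cy),(w,h),a))
    return out
if __name__=='__main__':
    print('V slab',V[200,320],S[200,320],'line',V[205:215,370],V[240,385:400])
    rect((S<80)&(V>150),.036,'slab',(280,140,440,307))
    rect((S<70),.036,'stand',(280,140,510,300))
    rect((S<90)&(V<190)&(V>90),.036,'outline',(325,195,412,297),50)
    rect((V<60),.022,'black',(140,180,215,267))
    rect((H>40)&(H<80)&(S>120)&(V>110),.022,'green',(30,105,115,210))
    rect((S<60)&(V>150),.022,'white',(120,55,200,155))
    rect((S>110)&(H>3)&(H<28),.046,'chip',(330,200,420,290),50,3)
    print('corners',onplane(s,[(296,184),(435,169),(313,305)],.036)*1000)
    print('outline',onplane(s,[(343,211),(394,207),(399,282),(350,285)],.036)*1000)
    print('base',get_obs()['tool_pos'])
    cv2.imwrite('pics/crop.png',cv2.resize(im[150:310,280:510,::-1],None,fx=3,fy=3))
E
python3 m2.py
```

```text
V slab 242 8 line [246 247 247 232 182 191 233 244 244 246] [241 245 244 244 244 244 244 243 245 245 195 176 212 243 243]
slab c 549.0 -6.7 size 181.8 173.4 long deg 11.3
stand c 542.4 29.9 size 241.3 183.3 long deg -76.4
black c 558.6 -247.6 size 92.2 58.6 long deg -9.6
green c 488.1 -387.9 size 89.8 55.7 long deg -15.7
white c 413.9 -275.9 size 90.1 56.3 long deg 9.0
chip c 552.2 31.1 size 21.5 17.0 long deg 78.8
chip c 526.9 -41.1 size 21.2 16.2 long deg 11.1
chip c 586.9 -8.3 size 22.5 16.5 long deg 41.2
corners [[ 484.05694863 -107.27427319]
 [ 447.46269825   56.60159611]
 [ 641.23629831  -69.81974281]]
outline [[510.69891677 -46.42288006]
 [498.65228585  15.3908956 ]
 [596.00693736  38.12180597]
 [607.38150023 -24.79315741]]
base [ 0.49472883 -0.07385547  0.32216017]
```

View pics/crop.png

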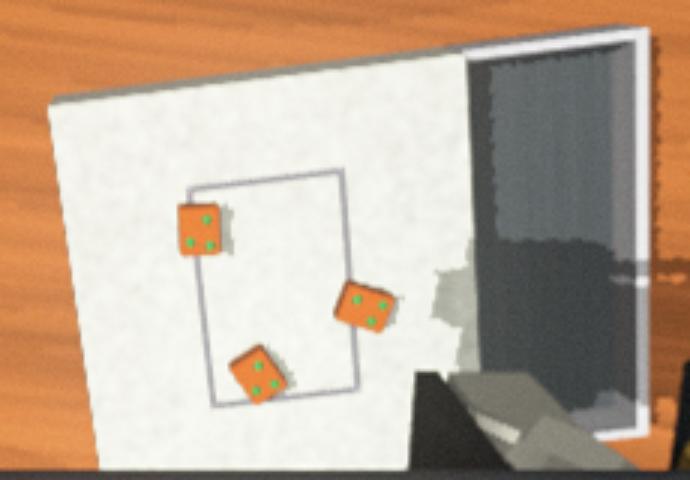

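```bash
python3 -m pendant '[[[-7,370,-72,0,0,0],[-7,370,-72,0,0,0],[-7,370,-72,0,0,0],[-7,370,-72,0,0,0],[-7,370,-72,0,0,0],[-7,370,-72,0,0,0],[-7,370,-72,0,0,0],[-7,370,-72,0,0,0],[-7,370,-72,0,0,0]]]'
cat > m3.py <<'E'
from m2 import *
P=cloud(s); Z=P[...,2]
rect((Z>.055)&(Z<.075),.066,'handle',(0,0,640,265))
rect((Z>.018)&(Z<.075),.026,'blade+handle',(0,0,640,265))
rect((S>150)&((H<6)|(H>174)),.004,'mat',(0,0,640,265))
rect((S<80)&(V>120)&(Z<.035),.026,'blade',(0,0,640,265))
hm=(Z>.058)&(Z<.075)&(V<140); hm[265:]=0; print('handle pts mean',P[hm].mean(0).round(4),'z',np.median(Z[hm]))
print(get_obs()['tool_pos'],get_obs()['orientation'])
cv2.imwrite('pics/w2.png',im[:,:,::-1])
E
python3 m3.py
```

```text
clock: 2.88
tool_pos: [0.4888, 0.2954, 0.251]
orientation: [180.0, -0.0, 96.3]
force: [-0.1, -0.1, -0.7]
opening: 0.0879
handle c 489.1 302.7 size 79.1 21.7 long deg 6.2
blade+handle c 510.1 50.9 size 219.6 144.5 long deg -83.7
mat c 488.4 305.6 size 154.6 84.5 long deg 1.8
blade c 490.4 303.1 size 128.2 29.6 long deg 6.4
handle pts mean [0.4911 0.3028 0.0652] z 0.06530263127750052
[0.48878474 0.29548505 0.25107562] [ 1.79959635e+02 -3.30679703e-02  9.62715133e+01]
```

View pics/w2.png

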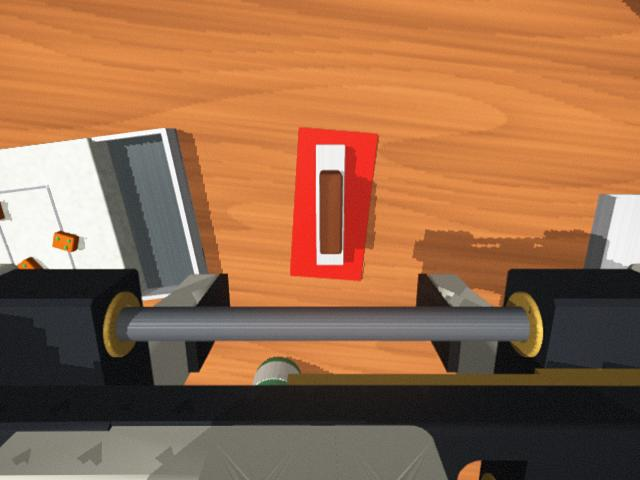

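```bash
python3 -m pendant '[[[2,7,-60,0,0,0],[2,7,-120,0,0,0],[2,7,-170,0,0,0],[2,7,-205,0,0,0],[2,7,-219,0,0,0],[2,7,-219,0,0,0]]]' -1; python3 -m pendant '[[[0,0,0,0,0,0],[0,0,0,0,0,0],[0,0,0,0,0,0],[0,0,0,0,0,0]]]' 1
```

```text
clock: 3.68
tool_pos: [0.4906, 0.3034, 0.0316]
orientation: [-180.0, 0.0, 96.3]
force: [0.2, 0.4, 0.5]
opening: 0.0878
clock: 4.18
tool_pos: [0.4904, 0.3042, 0.0319]
orientation: [180.0, -0.0, 96.4]
force: [0.3, -0.3, 0.2]
opening: 0.053
```

```bash
python3 -m pendant '[[[0,0,0,0,0,0],[0,0,0,0,0,0],[0,0,0,0,0,0],[0,0,0,0,0,0]]]' 1; python3 -m pendant '[[[0,0,25,0,0,0],[0,0,70,0,0,0],[0,-30,94,0,0,2],[77,-371,94,0,0,7],[77,-371,94,0,0,7],[77,-371,94,0,0,7],[77,-371,94,0,0,7],[77,-371,94,0,0,7],[77,-371,94,0,0,7],[77,-371,94,0,0,7]]]'
```

```text
clock: 4.68
tool_pos: [0.4903, 0.3039, 0.0313]
orientation: [-180.0, 0.0, 96.4]
force: [0.1, -0.5, 0.0]
opening: 0.0217
clock: 5.92
tool_pos: [0.567, -0.0696, 0.1247]
orientation: [-179.9, -0.0, 103.2]
force: [0.3, 0.1, -1.9]
opening: 0.0218
```

```bash
python3 -m pendant '[[[0,0,-30,0,0,0],[0,0,-50,0,0,0],[0,0,-57,0,0,0],[0,0,-60,0,0,0],[0,0,-60,0,0,0]]]'
python3 - <<'E'
from h import *
s=snap('scene'); cv2.imwrite('pics/s2.png',cv2.resize(s['pixels'][190:350,220:440,::-1],None,fx=3,fy=3,interpolation=cv2.INTER_CUBIC))
E
```

```text
clock: 6.55
tool_pos: [0.5677, -0.0667, 0.0659]
orientation: [180.0, 0.0, 103.4]
force: [0.2, -0.1, -2.9]
opening: 0.0219
```

View pics/s2.png

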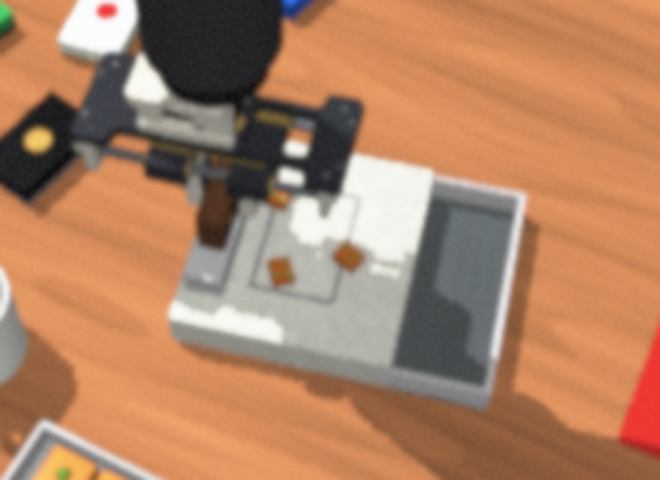

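```bash
python3 -m pendant '[[[-2,9,0,0,0,0],[-5,22,0,0,0,0],[-8,35,0,0,0,0],[-11,48,0,0,0,0],[-14,61,0,0,0,0],[-17,74,0,0,0,0],[-20,87,0,0,0,0],[-23,100,0,0,0,0],[-26,112,0,0,0,0],[-29,123,0,0,0,0]]]'; python3 -m pendant '[[[-2,9,0,0,0,0],[-4,18,0,0,0,0],[-6,26,0,0,0,0],[-8,34,0,0,0,0],[-8,34,0,0,0,0],[-8,34,10,0,0,0],[-8,34,60,0,0,0]]]'
python3 - <<'E'
from h import *
s=snap('scene'); cv2.imwrite('pics/s3.png',cv2.resize(s['pixels'][190:350,220:440,::-1],None,fx=3,fy=3,interpolation=cv2.INTER_CUBIC))
E
```

```text
clock: 7.85
tool_pos: [0.5382, 0.0568, 0.0655]
orientation: [180.0, 0.0, 103.4]
force: [-0.5, -0.3, -2.0]
opening: 0.0218
clock: 8.72
tool_pos: [0.5284, 0.0888, 0.1239]
orientation: [-179.6, 0.1, 103.3]
force: [1.6, 0.5, -1.8]
opening: 0.0219
```

View pics/s3.png

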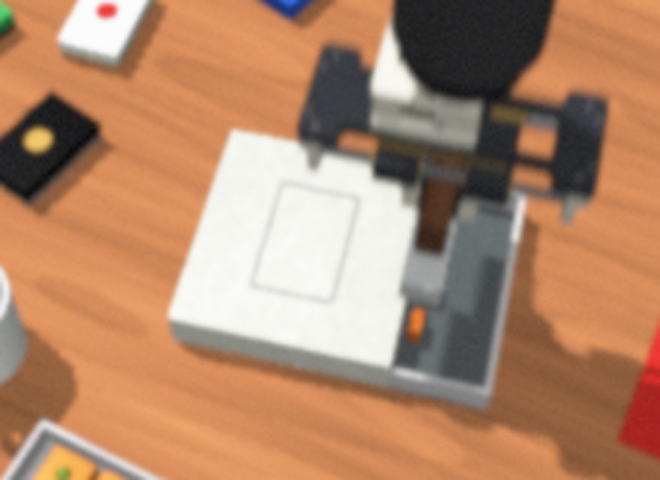

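```bash
python3 -m pendant '[[[-33,217,10,0,0,-12],[-33,217,10,0,0,-12],[-33,217,10,0,0,-12],[-33,217,10,0,0,-12],[-33,217,10,0,0,-12],[-33,217,-40,0,0,-12],[-33,217,-70,0,0,-12],[-33,217,-85,0,0,-12],[-33,217,-91,0,0,-12],[-33,217,-91,0,0,-12]]]'
python3 - <<'E'
from h import *
s=snap('top'); hsv=cv2.cvtColor(s['pixels'],cv2.COLOR_RGB2HSV)
m=(hsv[...,0]>3)&(hsv[...,0]<25)&(hsv[...,1]>170)&(hsv[...,2]>110); m=m.astype(np.uint8); m[:, :225]=0;m[:185]=0;m[275:]=0;m[:,350:]=0
n,l,st,c=cv2.connectedComponentsWithStats(m)
w=(onplane(s,c[1:],.014)*1000); a=np.radians(13.2)
for i in range(1,n):
    if st[i,4]>8:
        d=w[i-1]-[552,-4]; print(c[i].round(),st[i,4],'stand xy',(d@np.array([[np.cos(a),-np.sin(a)],[np.sin(a),np.cos(a)]])).round(0))
cv2.imwrite('pics/t3.png',cv2.resize(s['pixels'][160:300,140:360,::-1],None,fx=3,fy=3,interpolation=cv2.INTER_CUBIC))
E
```

```text
clock: 10.02
tool_pos: [0.4979, 0.3071, 0.0351]
orientation: [180.0, -0.0, 91.4]
force: [-0.3, -0.2, -1.8]
opening: 0.0218
[244. 189.] 334 stand xy [112. 114.]
[344. 207.] 412 stand xy [  19. -103.]
[257. 217.] 27 stand xy [42. 97.]
[228. 257.] 214 stand xy [-36. 183.]
[260. 231.] 31 stand xy [ 7. 99.]
[264. 247.] 34 stand xy [-31.  97.]
[322. 268.] 633 stand xy [-107.  -23.]
```

View pics/t3.png

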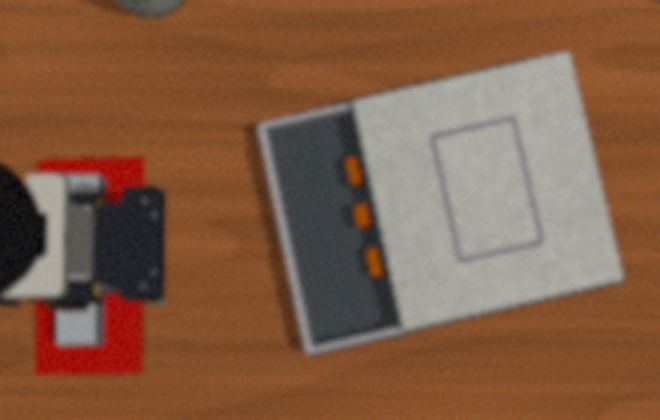

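```bash
python3 -m pendant '[[[0,0,-2,0,0,0],[0,0,-4,0,0,0],[0,0,-4,0,0,0]]]'; python3 -m pendant '[[[0,0,0,0,0,0],[0,0,0,0,0,0],[0,0,0,0,0,0],[0,0,0,0,0,0],[0,0,0,0,0,0],[0,0,0,0,0,0]]]' -1; python3 -m pendant '[[[0,0,40,0,0,0],[0,0,100,0,0,0],[0,0,160,0,0,0],[0,0,210,0,0,0],[0,0,210,0,0,0],[0,0,210,0,0,0]]]'; sed -i "s/'mat',(0,0,640,265)/'mat',(200,60,460,300)/" m3.py; python3 m3.py
python3 - <<'E'
from h import *
s=snap('top'); P=cloud(s); m=P[160:300,225:270].reshape(-1,3)
hsv=cv2.cvtColor(s['pixels'],cv2.COLOR_RGB2HSV)
for u,v in ((257,217),(260,231),(264,247)): print(P[v-2:v+3,u-2:u+3,2].round(3).tolist())
E
```

```text
clock: 10.45
tool_pos: [0.4977, 0.3074, 0.0313]
orientation: [179.9, -0.0, 91.4]
force: [-1.6, -0.5, 5.3]
opening: 0.022
clock: 11.2
tool_pos: [0.4973, 0.307, 0.0304]
orientation: [-180.0, 0.0, 91.4]
force: [-0.2, -0.2, 0.1]
opening: 0.0764
clock: 11.95
tool_pos: [0.4969, 0.3068, 0.2401]
orientation: [-180.0, -0.0, 91.4]
force: [0.2, -0.2, -1.0]
opening: 0.0876
handle c 496.6 306.6 size 78.6 21.0 long deg 1.9
blade+handle c 498.1 62.8 size 202.6 134.7 long deg -88.6
mat c 495.4 305.6 size 168.1 84.5 long deg 1.7
blade c 498.6 611.0 size 116.6 45.0 long deg 14.3
handle pts mean [0.4976 0.3055 0.0651] z 0.06513637604058709
[0.49677783 0.30655071 0.23938231] [-1.79923878e+02  4.97644087e-02  9.13750041e+01]
[[0.005, 0.019, 0.021, 0.017, 0.021], [nan, 0.02, 0.024, 0.022, 0.021], [-0.001, 0.004, 0.021, 0.02, 0.021], [0.009, 0.005, 0.022, 0.021, 0.023], [0.004, 0.003, 0.022, 0.024, 0.022]]
[[0.026, 0.027, 0.025, 0.025, 0.027], [0.025, 0.023, 0.024, 0.026, 0.024], [0.003, 0.02, 0.024, 0.024, 0.027], [0.004, 0.027, 0.027, 0.025, 0.025], [0.008, 0.024, 0.028, 0.026, 0.027]]
[[0.003, 0.021, 0.022, 0.021, 0.023], [nan, 0.023, 0.022, 0.024, 0.021], [0.006, 0.019, 0.02, 0.02, 0.02], [0.006, 0.022, 0.019, 0.019, 0.022], [0.004, 0.003, 0.023, 0.021, 0.02]]
```

```bash
python3 -m pendant '[[[62,-555,-30,0,0,-11],[62,-555,-30,0,0,-11],[62,-555,-30,0,0,-11],[62,-555,-30,0,0,-11],[62,-555,-30,0,0,-11],[62,-555,-30,0,0,-11],[62,-555,-30,0,0,-11],[62,-555,-30,0,0,-11],[62,-555,-30,0,0,-11],[62,-555,-30,0,0,-11]]]'; python3 -m pendant '[[[0,0,0,0,0,0],[0,0,0,0,0,0]]]'
cat > b.py <<'E'
from m2 import *
import sys
P=cloud(s); Z=P[...,2]; o=get_obs(); col=sys.argv[1]; z0=float(sys.argv[2]) # z of top
top=(abs(Z-z0)<.007)
M={'black':(H<181)&(V<70)|((V<90)&(S<120)),'green':(H>40)&(H<85)&(S>110),'white':(S<60)&(V>130),'any':V>=0}[col]&top
m=cv2.morphologyEx(M.astype(np.uint8),cv2.MORPH_CLOSE,np.ones((9,9)))
m=cv2.morphologyEx(m,cv2.MORPH_OPEN,np.ones((5,5)))>0
rect(m,z0,col,(0,0,640,268),300,2)
rect((S<80)&(V>150)&(abs(Z-z0)<.006),z0,'slabtop',(0,0,640,268),300,1) if col=='slab' else 0
print('tcp',(o['tool_pos']*1000).round(1),o['orientation'].round(1),o['clock'])
cv2.imwrite('pics/b.png',im[:,:,::-1])
E
python3 b.py black .022
```

```text
clock: 13.3
tool_pos: [0.5581, -0.2516, 0.2077]
orientation: [-179.8, 0.0, 80.1]
force: [-0.4, 0.0, -0.6]
opening: 0.0874
clock: 13.55
tool_pos: [0.5593, -0.2469, 0.2101]
orientation: [-180.0, -0.0, 80.5]
force: [0.8, 0.7, 0.5]
opening: 0.0875
black c 560.2 -250.4 size 88.7 55.0 long deg -9.7
tcp [ 559.4 -246.8  210.4] [-180.    -0.    80.5] 13.6
```

```bash
python3 -m pendant '[[[1,-3,-60,0,0,0],[1,-3,-120,0,0,0],[1,-3,-170,0,0,0],[1,-3,-197,0,0,0],[1,-3,-205,0,0,0],[1,-3,-205,0,0,0]]]'; python3 -m pendant '[[[0,0,0,0,0,0],[0,0,0,0,0,0],[0,0,0,0,0,0],[0,0,0,0,0,0],[0,0,0,0,0,0]]]' 1
```

```text
clock: 14.35
tool_pos: [0.5609, -0.2505, 0.006]
orientation: [180.0, 0.0, 80.5]
force: [-0.1, -1.2, 0.0]
opening: 0.0875
clock: 14.98
tool_pos: [0.5605, -0.2511, 0.0059]
orientation: [180.0, 0.0, 80.4]
force: [-1.1, 1.4, 4.5]
opening: 0.0558
```

```bash
python3 -m pendant '[[[0,0,15,0,0,0],[0,0,60,0,0,0],[0,0,110,0,0,0],[-8,246,110,0,0,23],[-8,246,110,0,0,23],[-8,246,110,0,0,23],[-8,246,110,0,0,23],[-8,246,110,0,0,23],[-8,246,110,0,0,23],[-8,246,110,0,0,23]]]'
python3 - <<'E'
from h import *
w=snap('wrist'); 
def fit(s,win,z=.036):
    g=s['pixels'].min(2).astype(np.float32); bg=cv2.medianBlur(s['pixels'].min(2),15).astype(np.float32)
    u0,v0,u1,v1=win; m=np.zeros(g.shape,np.uint8); m[v0:v1,u0:u1]=((bg-g)>18)[v0:v1,u0:u1]
    n,l,st,c=cv2.connectedComponentsWithStats(m,connectivity=8); k=1+np.argmax(st[1:,2]*st[1:,3])
    v,u=np.where(l==k); p=onplane(s,np.c_[u,v],z)*1000
    (cx,cy),(a,b),an=cv2.minAreaRect(p.astype(np.float32)); print('c',round(cx,1),round(cy,1),round(a,1),round(b,1),round(an,1),st[k])
# saved pictures: first top frame after the sweep is hidden now, use w1 too
t=snap('top'); 
s=dict(w); s['pixels']=cv2.imread('pics/w1.png')[:,:,::-1]
T=np.eye(4);T[:3,:3]=R.from_euler('xyz',[180,0,96.5],degrees=True).as_matrix();T[:3,3]=[.4950,-.0735,.3222];s['pose']=T@s['tool_from_camera']
fit(s,(325,195,412,297))
fit(w,(0,0,640,268))
cv2.imwrite('pics/w4.png',w['pixels'][:,:,::-1]); print(get_obs()['tool_pos'],get_obs()['orientation'])
E
```

```text
clock: 16.23
tool_pos: [0.5522, -0.0061, 0.1156]
orientation: [-180.0, 0.0, 103.3]
force: [0.7, 0.2, -1.5]
opening: 0.0561
c 551.2 0.8 100.3 88.7 13.8 [ 338  206   74   80 1074]
c 511.7 -14.7 14.9 65.9 13.4 [274 172 102  24 665]
[ 0.55224363 -0.00620639  0.11544382] [-1.79988546e+02  3.78570913e-04  1.03277898e+02]
```

View pics/w4.png

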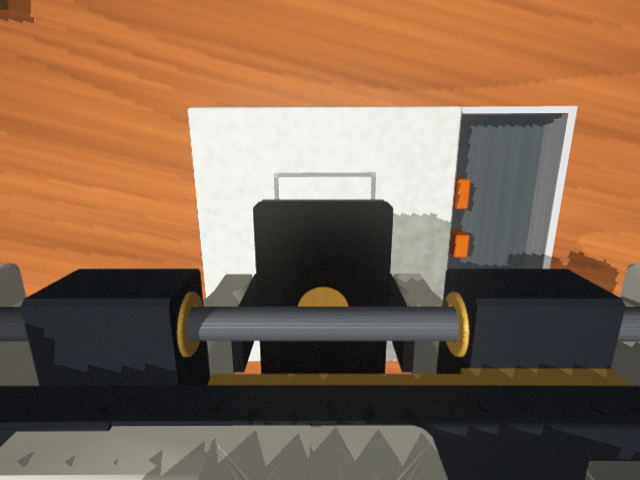

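```bash
python3 -m pendant '[[[1,1,-35,0,0,0],[1,1,-60,0,0,0],[1,1,-69,0,0,0],[1,1,-72,0,0,0],[1,1,-74,0,0,0],[1,1,-74,0,0,0]]]'; python3 -m pendant '[[[0,0,0,0,0,0],[0,0,0,0,0,0],[0,0,0,0,0,0],[0,0,0,0,0,0]]]' -1
```

```text
clock: 17.08
tool_pos: [0.5538, -0.0039, 0.0421]
orientation: [179.9, -0.0, 103.4]
force: [-0.4, 0.1, -0.6]
opening: 0.0554
clock: 17.58
tool_pos: [0.5534, -0.0039, 0.0415]
orientation: [180.0, -0.0, 103.4]
force: [0.4, -0.3, 0.1]
opening: 0.0866
```

```bash
python3 -m pendant '[[[0,0,15,0,0,0],[0,0,60,0,0,0],[0,0,120,0,0,0],[0,0,168,0,0,0],[0,0,168,0,0,0],[0,0,168,0,0,0]]]'; python3 b.py black .058; python3 -m pendant '[[[-64,-380,0,0,0,-29],[-64,-380,0,0,0,-29],[-64,-380,0,0,0,-29],[-64,-380,0,0,0,-29],[-64,-380,0,0,0,-29],[-64,-380,0,0,0,-29],[-64,-380,0,0,0,-29],[-64,-380,0,0,0,-29],[-64,-380,0,0,0,-29],[-64,-380,0,0,0,-29]]]'; python3 b.py green .022
```

```text
clock: 18.32
tool_pos: [0.553, -0.004, 0.2099]
orientation: [180.0, -0.0, 103.4]
force: [-0.2, -0.7, -1.0]
opening: 0.0878
black c 552.4 -4.1 size 87.2 55.2 long deg 13.5
tcp [552.6  -4.1 209.1] [-180.    -0.   103.4] 18.375
clock: 19.62
tool_pos: [0.4898, -0.3827, 0.2096]
orientation: [180.0, -0.0, 74.5]
force: [0.2, 1.1, -0.6]
opening: 0.0877
green c 487.4 -388.5 size 89.2 55.6 long deg -15.8
green c 414.7 -674.6 size 63.8 17.7 long deg -28.5
tcp [ 489.9 -382.8  209.7] [180.   -0.   74.5] 19.675
```

```bash
python3 -m pendant '[[[-2,-6,-60,0,0,0],[-2,-6,-120,0,0,0],[-2,-6,-170,0,0,0],[-2,-6,-197,0,0,0],[-2,-6,-204,0,0,0],[-2,-6,-204,0,0,0]]]'; python3 -m pendant '[[[0,0,0,0,0,0],[0,0,0,0,0,0],[0,0,0,0,0,0],[0,0,0,0,0,0],[0,0,0,0,0,0]]]' 1
```

```text
clock: 20.42
tool_pos: [0.488, -0.3898, 0.006]
orientation: [180.0, 0.0, 74.4]
force: [0.7, -0.5, -0.3]
opening: 0.0872
clock: 21.05
tool_pos: [0.4875, -0.39, 0.0059]
orientation: [180.0, 0.0, 74.4]
force: [-0.4, 2.0, 4.5]
opening: 0.0555
```

```bash
python3 -m pendant '[[[0,0,15,0,0,0],[0,0,70,0,0,0],[0,0,125,0,0,0],[65,386,125,0,0,29],[65,386,125,0,0,29],[65,386,125,0,0,29],[65,386,125,0,0,29],[65,386,125,0,0,29],[65,386,125,0,0,29],[65,386,125,0,0,29]]]'; python3 -m pendant '[[[0,0,0,0,0,0],[0,0,0,0,0,0]]]'
```

```text
clock: 22.3
tool_pos: [0.5528, -0.0008, 0.1312]
orientation: [179.9, -0.0, 103.6]
force: [-0.7, -0.8, -2.8]
opening: 0.0559
clock: 22.55
tool_pos: [0.5519, -0.0049, 0.1306]
orientation: [-180.0, 0.0, 103.3]
force: [0.4, -0.3, -2.1]
opening: 0.0557
```

```bash
python3 -m pendant '[[[1,1,-35,0,0,0],[1,1,-55,0,0,0],[1,1,-62,0,0,0],[1,1,-65,0,0,0],[1,1,-66,0,0,0],[1,1,-66,0,0,0]]]'; python3 -m pendant '[[[0,0,0,0,0,0],[0,0,0,0,0,0],[0,0,0,0,0,0],[0,0,0,0,0,0]]]' -1;  python3 -m pendant '[[[0,0,15,0,0,0],[0,0,60,0,0,0],[0,0,120,0,0,0],[0,0,160,0,0,0],[0,0,160,0,0,0],[0,0,160,0,0,0]]]'; python3 b.py green .080
```

```text
clock: 23.3
tool_pos: [0.5537, -0.003, 0.0651]
orientation: [179.9, -0.0, 103.4]
force: [1.0, 0.1, -1.9]
opening: 0.0559
clock: 23.8
tool_pos: [0.5534, -0.003, 0.0645]
orientation: [180.0, 0.0, 103.4]
force: [-0.7, 0.6, 0.5]
opening: 0.0861
clock: 24.55
tool_pos: [0.5529, -0.003, 0.2247]
orientation: [180.0, -0.0, 103.4]
force: [-0.7, -0.1, -1.2]
opening: 0.0875
green c 551.1 -3.7 size 84.3 55.4 long deg 13.4
tcp [552.7  -3.1 224. ] [-179.9   -0.   103.4] 24.6
```

```bash
python3 -m pendant '[[[-139,-272,-14,0,0,-4],[-139,-272,-14,0,0,-4],[-139,-272,-14,0,0,-4],[-139,-272,-14,0,0,-4],[-139,-272,-14,0,0,-4],[-139,-272,-14,0,0,-4],[-139,-272,-14,0,0,-4],[-139,-272,-14,0,0,-4]]]'; python3 b.py white .022
```

```text
clock: 25.6
tool_pos: [0.4147, -0.2742, 0.2101]
orientation: [-180.0, -0.0, 99.5]
force: [0.0, 0.7, 0.6]
opening: 0.0876
white c 412.9 -276.4 size 89.0 55.8 long deg 9.5
tcp [ 414.8 -274.2  210.2] [-180.    -0.    99.5] 25.65
```

```bash
python3 -m pendant '[[[-1,-2,-60,0,0,0],[-1,-2,-120,0,0,0],[-1,-2,-170,0,0,0],[-1,-2,-197,0,0,0],[-1,-2,-204,0,0,0],[-1,-2,-204,0,0,0]]]'; python3 -m pendant '[[[0,0,0,0,0,0],[0,0,0,0,0,0],[0,0,0,0,0,0],[0,0,0,0,0,0],[0,0,0,0,0,0]]]' 1; python3 -m pendant '[[[0,0,15,0,0,0],[0,0,70,0,0,0],[0,0,140,0,0,0],[140,273,145,0,0,4],[140,273,145,0,0,4],[140,273,145,0,0,4],[140,273,145,0,0,4],[140,273,145,0,0,4],[140,273,145,0,0,4],[140,273,145,0,0,4]]]'; python3 -m pendant '[[[0,0,0,0,0,0],[0,0,0,0,0,0]]]'
```

```text
clock: 26.4
tool_pos: [0.414, -0.2767, 0.0067]
orientation: [-180.0, 0.0, 99.5]
force: [0.1, -0.2, 0.2]
opening: 0.0875
clock: 27.02
tool_pos: [0.4135, -0.2771, 0.0068]
orientation: [180.0, 0.0, 99.4]
force: [-1.8, 2.5, 7.2]
opening: 0.0559
clock: 28.28
tool_pos: [0.5526, -0.0039, 0.1506]
orientation: [-179.9, -0.0, 103.4]
force: [-0.7, -0.1, -2.2]
opening: 0.0558
clock: 28.52
tool_pos: [0.5529, -0.005, 0.1515]
orientation: [-180.0, -0.0, 103.3]
force: [0.1, -0.7, -0.7]
opening: 0.0559
```

```bash
python3 -m pendant '[[[1,1,-35,0,0,0],[1,1,-55,0,0,0],[1,1,-61,0,0,0],[1,1,-63,0,0,0],[1,1,-64,0,0,0],[1,1,-64,0,0,0]]]'; python3 -m pendant '[[[0,0,-1,0,0,0],[0,0,-1,0,0,0]]]'
```

```text
clock: 29.28
tool_pos: [0.5547, -0.003, 0.0881]
orientation: [179.9, -0.0, 103.4]
force: [1.3, -0.1, -1.5]
opening: 0.0562
clock: 29.52
tool_pos: [0.5547, -0.0029, 0.0869]
orientation: [179.9, 0.0, 103.4]
force: [-0.3, 0.2, 1.0]
opening: 0.0559
```

```bash
python3 -m pendant '[[[0,0,0,0,0,0],[0,0,0,0,0,0],[0,0,0,0,0,0],[0,0,0,0,0,0]]]' -1;  python3 -m pendant '[[[0,0,15,0,0,0],[0,0,60,0,0,0],[0,0,120,0,0,0],[20,0,170,0,0,0],[20,0,170,0,0,0],[20,0,170,0,0,0]]]'; python3 b.py white .102; python3 -m pendant '[[[-60,-240,0,0,0,0],[-60,-240,0,0,0,0],[-60,-240,0,0,0,0],[-60,-240,0,0,0,0],[-60,-240,0,0,0,0],[-60,-240,0,0,0,0]]]'
python3 - <<'E'
from h import *
t=snap('top'); s=snap('scene')
f=lambda a:cv2.resize(a,(400,300),interpolation=cv2.INTER_CUBIC)
cv2.imwrite('pics/end.png',np.hstack([f(t['pixels'][150:300,140:340,::-1]),f(s['pixels'][190:370,260:500,::-1])]))
P=cloud(t); 
for u,v in ((257,217),(260,231),(264,247)): print('chip z',np.nanmax(P[v-2:v+3,u-2:u+3,2]).round(3))
E
```

```text
clock: 30.02
tool_pos: [0.5543, -0.003, 0.0864]
orientation: [-180.0, 0.0, 103.4]
force: [-0.1, -0.7, 0.6]
opening: 0.0861
clock: 30.78
tool_pos: [0.574, -0.003, 0.257]
orientation: [180.0, -0.0, 103.4]
force: [-0.8, -0.1, -0.7]
opening: 0.0878
white c 554.3 -3.2 size 88.7 55.7 long deg 13.4
tcp [573.6  -3.1 256.2] [-180.    -0.   103.4] 30.825
clock: 31.58
tool_pos: [0.5136, -0.2431, 0.2556]
orientation: [-179.9, -0.0, 103.3]
force: [-0.6, 0.0, -0.2]
opening: 0.0876
chip z 0.024
chip z 0.029
chip z 0.709
```

View pics/end.png

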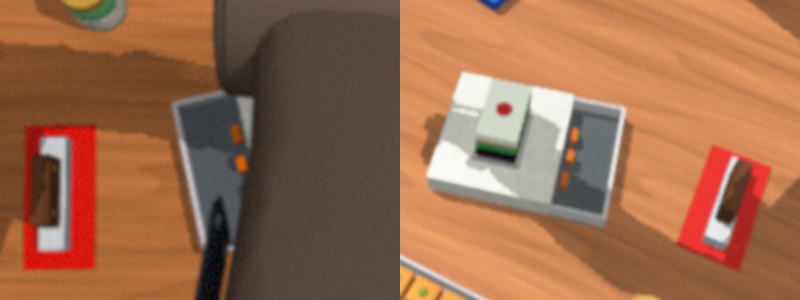

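```bash
python3 -m pendant '[[[0,0,0,0,0,0],[0,0,0,0,0,0],[0,0,0,0,0,0]]]'; python3 -c "
from plant import *
print(close_job())"
```

```text
clock: 32.05
tool_pos: [0.5145, -0.2425, 0.2565]
orientation: [180.0, 0.0, 103.4]
force: [-0.5, -0.5, 0.7]
opening: 0.0878
the job is handed in; nothing more can be done
None
```

I swept all three chips into the trough in one pass with the scraper and stood it back on its mat. I then stacked black, green and white on the grey outline and handed the job in at about 32 s of the 72 s allowed.

- **Chips:** the last picture shows all three in the trough, standing on edge against the slab wall. After the sweep their highest points read about 0.021–0.028 m. In the final depth check the arm blocked the third chip, giving a meaningless 0.709 m, so that one rests on the picture.
- **Scraper:** upright and released, about 1 mm from the mat's centre.
- **Pile:** the box centres measured within about 3 mm of each other and of the outline:

| Box | Centre, mm | Yaw |
|---|---|---|
| Outline | (553.5, -4.7) | 13.4° |
| Black | (552.4, -4.1) | 13.5° |
| Green | (551.1, -3.7) | 13.4° |
| White | (554.3, -3.2) | 13.4° |

- **Disagreement:** the green top measured only 84 mm long instead of 90, most likely cut off by the edge of my picture window. Correcting for that puts its centre at about (553.9, -3.1).
- **Not rechecked:** I did not measure the jar and mug again at the end. No move came near them.

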